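Tip the mixed tray over the sorting grate

TASK

Lift the tip tray by its bar so that everything in it slides out onto the grate: the two small nuts must drop through into the box underneath while the big hex coupler stays on top. Then pick the coupler off the grate and put it in the blue bin that already holds couplers, leaving the nuts in the box and the tray lowered back down.

Things in the scene. Friction and masses are not known exactly. Their poses are not given: they have to be found in the camera images.
- sorter: Fixed grey box under a grate of six steel bars (square, corner up, 6 mm over corners, 26 mm gaps). Origin at bench level under the grate's centre, z up. Bars run along its x, tops 100 mm above the bench. Inside 210 mm (x) by 218 mm (y), walls 6 mm; the +x and -x walls rise to 108 mm, the -y wall to 112 mm, the +y wall to 140 mm. The tip tray stands on its -y side.
- tray (a joint): Tilt (rad) of the aluminium tip tray: 0 level (start), up to 1.25. Hinge parallel to sorter x, at sorter y = -105 mm, 116 mm up. The floor reaches 150 mm from it to -y, 142 mm wide, top 118 mm up; walls 42 mm, none at the hinge, so lifting the -y end slides the contents onto the grate (1.1 rad is enough). 0.45 kg; sinks back when let go.
- tray_bar (a point): Middle of the tray's lifting bar: round, dark, 12 mm thick, 100 mm of free length, parallel to the hinge, 45 mm beyond the tray's -y end. At the start 161 mm above the bench, 195 mm from the hinge horizontally and 45 mm above it; it swings in an arc about the hinge and can turn between the fingers.
- coupler: Big black plastic hex sleeve, 48 mm across flats (55 mm over corners), 46 mm long, 32 mm bore, about 90 g. Origin at its centre, z axis along the bore, x axis normal to a flat. Starts lying on a flat in the tray, bore roughly along the hinge.
- nut_a: Small steel hex nut, 19 mm across the flats, 10 mm thick, 17 g, in the tray at the start. Origin at its centre, z axis along the hole.
- nut_b: Second small steel hex nut, the same as nut_a, also in the tray at the start.
- bin_couplers: Fixed blue open bin, 130 mm (x) by 170 mm (y) by 60 mm high, walls and floor 5 mm: of two like bins the one with two black hex couplers in it (fixed, in its +y half standing, from y = 24 mm, tops 51 mm up). Origin at the centre of its underside; the free room is centred at x = 0, y = -28 mm. The other bin holds small round caps.
There are look-alikes about, which are no part of the job. What is shaped like the bin_couplers but brown, green or turquoise is not meant.

How it is judged:
On the way, in this order (a step that is already met when the one before it is completed fails the run):
1. the tip tray is lifted (value of joint tray above 0.3 rad).
2. both nuts have dropped through the grate into the box and the coupler lies on the grate (z of each of nut_a, nut_b in the frame of sorter below 0.08 m and x of nut_a in the frame of sorter between -0.105 and 0.105 m and y of nut_a in the frame of sorter between -0.109 and 0.109 m and x of nut_b in the frame of sorter between -0.105 and 0.105 m and y of nut_b in the frame of sorter between -0.109 and 0.109 m and z of coupler in the frame of sorter between 0.105 and 0.15 m and x of coupler in the frame of sorter between -0.105 and 0.105 m and y of coupler in the frame of sorter between -0.109 and 0.109 m), for 0.2 s.
At the end, for the whole second after the job is handed in: The coupler lies at rest between the walls of the bin that holds couplers (its centre less than 90 mm above the bench), both nuts are in the box under the grate, and the tray is back down within 0.15 rad of level (z of each of nut_a, nut_b in the frame of sorter below 0.08 m and x of nut_a in the frame of sorter between -0.105 and 0.105 m and y of nut_a in the frame of sorter between -0.109 and 0.109 m and x of nut_b in the frame of sorter between -0.105 and 0.105 m and y of nut_b in the frame of sorter between -0.109 and 0.109 m and x of coupler in the frame of bin_couplers between -0.06 and 0.06 m and y of coupler in the frame of bin_couplers between -0.08 and 0.08 m and z of coupler in the frame of bin_couplers below 0.09 m and linear speed of coupler below 0.03 m/s and value of joint tray below 0.15 rad); the robot touches nothing.
It also fails if it takes over 61 s, if anything falls off the work surface, if the arm or the gripper's body presses on something with over 40 N, if the wrist force passes 120 N, or if a joint passes its speed limit or range.

ROBOT

A 6-joint arm with a two-finger parallel gripper is mounted at the origin on the work surface. World frame = base frame: x ahead of the robot, y to its left, z up, the work surface at z = 0. Lengths are in m, angles in rad, forces in N, time in s.
With the tool pointing down it reaches from about 0.3 to 0.775 m from the base axis. Payload 14.6 kg.
Tool frame: the origin (TCP) lies midway between the tips of the shut fingers; the grasp point (between the pads) lies 19 mm behind it (grasp_offset is the distance from the TCP to the grasp point, in m); z points along the fingers, y is the line along which they close (so a half turn about z gives the same grasp; the last joint's range is limited). The gripper opens to 94 mm and grips with 3 to 60 N. Pads are 16 mm wide; open, the fingers measure 119 mm over their backs; the gripper's body (75 mm by 177 mm) begins 78 mm behind the grasp point.
Start: joints at [-1.353, 0.3, 1.521, -0, 1.321, -0.067], TCP at [0.155, -0.528, 0.205] pointing down, gripper open.
Joint ranges: [-3.03, 3.03], [-0.79, 2.21], [0.23, 2.52], [-1.04, 4.18], [0, 3.07], [-2.55, 2.55]. Speed limits (rad/s): [2.22, 2.22, 2.57, 3.14, 3.14, 3.14].

INTERFACE

Orientations are given as [roll, pitch, yaw] about the fixed x, y, z axes, in that order (R = Rz(yaw) Ry(pitch) Rx(roll)).
In Python, from station import * gives the robot as it stands. The module is installed in compiled form; this text tells all that it offers.
- The arm moves only by the tool send_rows, never from a script. Its argument "rows" is a list of rows, each an object of numbers: "dx", "dy", "dz": the shift along the tool's x, y, z in mm; "roll": the turn about the tool's z in degrees; "jaw": the closure, from -1 (fully open) to 1 (shut). In form: [{"dx": .., "dy": .., "dz": .., "roll": .., "jaw": ..}, ...]. A call has 1 to 12 rows; each row shifts and turns the commanded pose from where the row before left it, along the tool's axes as they then stand; what a row does not reach is not made up. A row lasts 1/12 s, in which the tool goes at most 41.7 mm and 7.16 degrees, less where a joint would pass 70% of its speed; a pose out of reach is approached as far as the arm can. A call is refused whole if a number of a shift passes 41.7 or a number of a turn 7.16, either way. A call with a gripper value outside its range is refused whole. The fingers move at their own pace and stop on an object; "force" is the grip in N (left out, the last holds). Time passes only in rows, so rows that do not move let the fingers close. It gives the time, the measured TCP pose, the force, the opening and the grip force at its end, in the units of the state.
- get_obs(): the state, without advancing time (a new reading comes with each control period).
- camera(name): name is "side" or "top" or "wrist"; returns a dict with "frame" (400x640x3 uint8, red, green, blue), "z_map" (400x640 float32, m along the optical axis (not along the pixel's ray), 0 where there is no reading), "camera_matrix" (3x3 intrinsics, pixels), "D" ([k1, k2, p1, p2, k3] as OpenCV has them; the pictures are not rectified), "rvec" (rotation vector, rad) and "tvec" (3), from world to camera coordinates, as OpenCV has them. Camera axes: x right, y down, z forward; pixel columns grow to the right and rows downward; lengths in m; the calibration is good to about 2 mm. A picture is of the moment at which its call begins.
- hand_in(): hands the job in; it is judged then, once.
The state is a dict: "time_s": time; "qpos": joint angles; "joint_vel": joint speeds; "tau": joint torques, N m; "ee_pos": TCP position; "eef_rot": TCP orientation; "force": force on the tool from outside, world axes, zero at the start; "moment": the same for the moment, N m; "grip_width": finger opening in m; "grip_force": force on a finger pad.
Only numpy, scipy, OpenCV 4.12 (cv2) and the standard library are available. Lean on these libraries where they do the work, as an engineer would, in place of code of your own. Each camera call takes 0.05 s, during which the arm holds its last target. There are 200 camera calls.

## Working session

There is one attempt and no reset: what is moved stays moved. The work goes in short steps, Python scripts to look and compute and a tool call to move; the robot and the scene stay as the last step left them, time stands still between calls to the robot, and variables do not carry over. Pictures are saved under pics/ and viewed, at most 13 in all, crops included, and the job is handed in when it is done.

Besides the shell and the picture viewer there is one more tool, called after "Request:" as name([rows], argument=value, ...), one row to a line, values as JSON. send_rows: Moves the arm, as the interface text tells. Its arguments: {"type":"object","properties":{"rows":{"type":"array"},"force":{"type":"number"}},"required":["rows"]}

```bash
mkdir -p pics; cat > h.py <<'E'
from station import *
import numpy as np, cv2
from scipy.spatial.transform import Rotation as Ro
def snap(n,f=None):
    c=camera(n)
    if f: cv2.imwrite('pics/'+f,c['frame'][:,:,::-1])
    return c
def cloud(c):
    K,D=c['camera_matrix'],np.array(c['D'],float); z=c['z_map']
    v,u=np.mgrid[0:400,0:640]
    p=cv2.undistortPoints(np.stack([u,v],-1).reshape(-1,1,2).astype(np.float64),K,D).reshape(400,640,2)
    P=np.dstack([p*z[...,None],z])
    R=cv2.Rodrigues(np.array(c['rvec'],float))[0]
    W=(P-np.array(c['tvec'],float).ravel())@R
    W[z<=0]=np.nan
    return W
E
python3 - <<'E'
from h import *
for n in ('top','side'):
    c=snap(n,n+'0.png'); np.save(n+'0.npy',cloud(c))
o=get_obs(); print(o)
E
```

```text
{'time_s': 0.1, 'qpos': array([-1.35260661e+00,  3.00401265e-01,  1.52151056e+00, -1.01490448e-05,
        1.32068475e+00, -6.65771995e-02]), 'joint_vel': array([-0.00159517, -0.00129901, -0.00036745, -0.00076218,  0.00062105,
        0.0006177 ]), 'tau': array([ 1.83125398e-03, -5.32637000e+01, -3.53281510e+01,  7.09882937e-02,
        2.34444276e-02, -4.46721367e-05]), 'ee_pos': array([ 0.15447067, -0.52762447,  0.20495447]), 'eef_rot': array([-3.14059031e+00, -5.69796132e-05,  2.84769400e-01]), 'force': array([-0.19901433, -0.29962908, -1.01133858]), 'moment': array([-0.00682785,  0.00606716,  0.0092171 ]), 'grip_force': 0.0, 'grip_width': 0.0943903051850643}
```

View pics/top0.png

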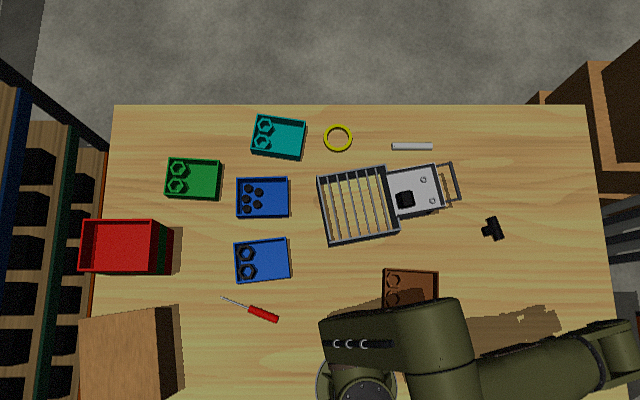

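View pics/side0.png

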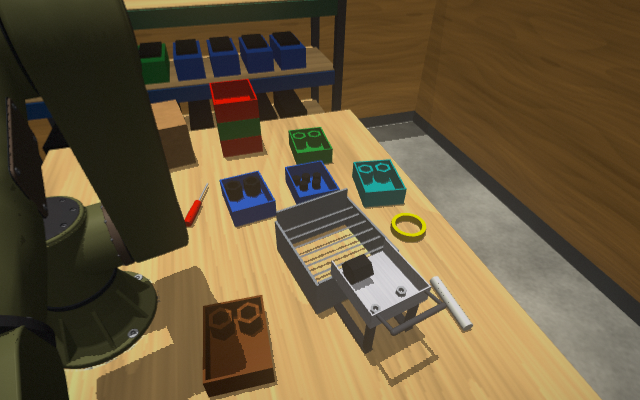

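The top view shows the sorter grate at about (358,205), the tray at (415,190), its bar at (453,182), and the target blue bin with two couplers at (262,260).

```bash
cat > m.py <<'E'
from h import *
W=np.load('top0.npy'); S=np.load('side0.npy'); im=cv2.imread('pics/top0.png')
def box(W,u0,u1,v0,v1): return W[v0:v1,u0:u1].reshape(-1,3)
def sel(P,a,b): return P[(P[:,2]>a)&(P[:,2]<b)]
def rect(P): r=cv2.minAreaRect((P[:,:2]*1000).astype(np.float32)); return r
P=box(W,300,405,150,250)
w=sel(P,.13,.15); print('+y wall',len(w),rect(w),np.median(w[:,2]))
w=sel(P,.094,.15); print('sorter top all',len(w),rect(w))
P=box(W,436,475,150,215); w=sel(P,.145,.175); print('bar',len(w),rect(w),np.median(w[:,2]))
for i in range(155,212,5):
  print(i,[(u,int(1000*W[i,u,2])) for u in range(436,466,2) if W[i,u,2]>.1])
P=box(W,225,300,230,290); w=sel(P,.055,.066); print('bin',len(w),rect(w))
w=sel(P,.045,.054);print('cpl',len(w),w.mean(0),rect(w))
for p in [(404,199),(423,180),(434,201)]: print(p,W[p[1],p[0]])
P=S.reshape(-1,3);w=P[(P[:,0]>.3)&(P[:,0]<.8)&(P[:,1]<.3)&(P[:,1]>-.5)]
w2=sel(w,.135,.145);print('side wall',len(w2),rect(w2))
print('side bar px',[ (S[v,u]*1000).round() for u,v in [(396,329),(420,318),(440,308)]])
E
python3 m.py
```

```text
+y wall 212 ((550.8694458007812, -21.772216796875), (206.42933654785156, 277.7977600097656), 3.4961321353912354) 0.14017540803955647
sorter top all 1796 ((569.9744262695312, -33.31492614746094), (224.45582580566406, 279.73992919921875), 10.847685813903809)
bar 323 ((610.62353515625, -271.1004638671875), (134.3061981201172, 82.57945251464844), 10.397242546081543) 0.16094256062039888
155 []
160 []
165 [(436, 160), (438, 154), (440, 160), (442, 156), (444, 156), (450, 168), (452, 164)]
170 [(436, 156), (450, 159), (452, 167)]
175 [(436, 152), (452, 160), (454, 163)]
180 [(436, 137), (438, 153), (454, 162), (456, 168)]
185 [(436, 128), (438, 139), (440, 155), (454, 165), (456, 165)]
190 [(436, 118), (438, 130), (440, 148), (456, 164), (458, 163)]
195 [(436, 116), (438, 120), (440, 138), (442, 155), (458, 164), (460, 166)]
200 [(436, 120), (438, 114), (440, 123), (442, 141), (444, 151), (448, 156), (450, 159), (452, 157), (454, 159), (456, 160), (458, 160), (460, 165)]
205 [(436, 118), (438, 117), (440, 121), (442, 133), (444, 152)]
210 []
bin 312 ((389.7683410644531, 299.39764404296875), (130.50360107421875, 170.45880126953125), 6.65395450592041)
cpl 255 [0.38787127 0.33770041 0.04958858] ((390.3158264160156, 299.2754821777344), (131.17538452148438, 170.4544677734375), 6.685103893280029)
(404, 199) [ 0.56350125 -0.14547669  0.15931132]
(423, 180) [ 0.6362084  -0.21812524  0.11547697]
(434, 201) [ 0.56372363 -0.24461823  0.13128898]
side wall 729 ((580.5889282226562, -78.5223388671875), (208.8165740966797, 372.2767333984375), 10.60888385772705)
side bar px [array([ 572., -315.,  167.]), array([ 625., -307.,  166.]), array([ 670., -300.,  167.])]
```

```bash
cat > m2.py <<'E'
from h import *
W=np.load('top0.npy'); S=np.load('side0.npy')
im=cv2.imread('pics/side0.png').astype(int)
a=np.radians(9); ex=np.array([np.cos(a),np.sin(a)]); ey=np.array([-ex[1],ex[0]])
for n,X in(('top',W),('side',S)):
  P=X.reshape(-1,3); P=P[np.isfinite(P).all(1)]
  s=P[:,:2]@ex; t=P[:,:2]@ey   # approx sorter axes
  b0=np.array([.623,-.306]); ds=s-b0@ex; dt=t-b0@ey
  m=(abs(ds)<.045)&(abs(dt)<.02)&(P[:,2]>.15)&(P[:,2]<.18)
  k,c=np.polyfit(ds[m],dt[m],1); print(n,'bar',m.sum(),'slope deg',np.degrees(k),'off mm',c*1e3,'z',np.median(P[m,2]), 'pt',(b0+ey*c))
  m=(abs(ds)<.08)&(abs(dt)<.02)&(P[:,2]>.15)&(P[:,2]<.18); print(' s range',np.percentile(ds[m],[1,99])*1e3)
  # +y wall at ~ +0.41 from bar
  m=(abs(dt-.41)<.03)&(abs(ds)<.14)&(P[:,2]>.134)&(P[:,2]<.146)
  k,c=np.polyfit(ds[m],dt[m],1); print(' wall',m.sum(),np.degrees(k),c*1e3,np.percentile(dt[m],[5,95])*1e3,np.percentile(ds[m],[2,98])*1e3)
E
python3 m2.py
```

```text
top bar 117 slope deg 1.9949248373016175 off mm 3.817590568145636 z 0.16469519154426704 pt [ 0.6224028  -0.30222941]
 s range [-62.99154985  58.90973852]
 wall 128 1.8738297033053402 414.6927517561287 [409.60000632 418.55514761] [-115.81566272   86.29229456]
side bar 311 slope deg 1.8742967884142716 off mm -0.5749722033343043 z 0.16665784833689326 pt [ 0.62308995 -0.30656789]
 s range [-61.66283793  59.70235109]
 wall 261 1.6443740286898199 411.37736452493493 [406.35278935 416.23655977] [-112.69866458   89.18553632]
```

Request:
send_rows([
  {"dx": 10, "dy": -2.5, "roll": 0, "jaw": -1},
  {"roll": 5.5, "jaw": -1},
  {"dx": 30, "dy": -8, "jaw": -1},
  {"dx": 40, "dy": -10, "jaw": -1},
  {"dx": 40, "dy": -10, "jaw": -1},
  {"dx": 40, "dy": -10, "jaw": -1},
  {"dx": 40, "dy": -10, "jaw": -1},
  {"dx": 40, "dy": -10, "jaw": -1},
  {"dx": 40, "dy": -10, "jaw": -1},
  {"dx": 40, "dy": -10, "jaw": -1},
  {"dx": 40, "dy": -10, "jaw": -1},
  {"dx": 40, "dy": -10, "jaw": -1},
])

```text
invalid input at $.rows[0]: expected keys dx, dy, dz, roll, jaw
```

Request:
send_rows([
  {"dx": 40, "dy": -10, "jaw": -1},
  {"dx": 40, "dy": -12, "jaw": -1},
  {"dx": 15, "dy": -5, "jaw": -1},
  {"jaw": -1},
  {"jaw": -1},
])

```text
invalid input at $.rows[0]: expected keys dx, dy, dz, roll, jaw
```

```bash
python3 - <<'E'
from h import *
c=snap('wrist','w1.png'); X=cloud(c); np.save('w1.npy',X); o=get_obs(); print(o['ee_pos'],o['eef_rot'],o['time_s'])
P=X.reshape(-1,3);P=P[np.isfinite(P).all(1)]
a=np.radians(10.85); ex=np.array([np.cos(a),np.sin(a)]); ey=np.array([-ex[1],ex[0]])
b0=np.array([.6212,-.305]);ds=(P[:,:2]-b0)@ex;dt=(P[:,:2]-b0)@ey
m=(abs(ds)<.045)&(abs(dt)<.02)&(P[:,2]>.15)&(P[:,2]<.18)
print(m.sum()); k,cc=np.polyfit(ds[m],dt[m],1);print(np.degrees(k),cc*1e3,np.percentile(dt[m],[3,97])*1e3,np.percentile(P[m,2],[5,50,95]))
m=(abs(ds)<.08)&(abs(dt)<.02)&(P[:,2]>.15)&(P[:,2]<.18); print(np.percentile(ds[m],[1,99])*1e3)
print('tcp off', (o['ee_pos'][:2]-b0)@ex*1e3,(o['ee_pos'][:2]-b0)@ey*1e3)
E
```

```text
[ 0.15448016 -0.52766994  0.20503832] [-3.14077139e+00 -8.43799123e-05  2.84774048e-01] 0.15
0Traceback (most recent call last):
  File "<stdin>", line 7, in <module>
    raise TypeError("expected non-empty vector for x")
TypeError: expected non-empty vector for x
```

View pics/w1.png

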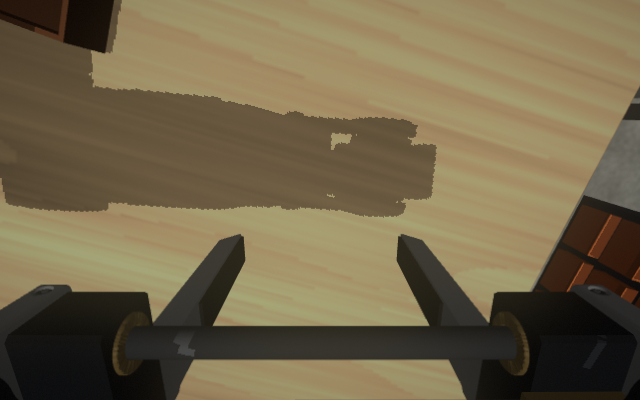

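The move was refused because every row needs all its keys; the wrist view only shows bare bench and the open fingers at (240,240) and (400,240). I'll resend in full form.

Request:
send_rows([
  {"dx": 10, "dy": -2.5, "dz": 0, "roll": 0, "jaw": -1},
  {"dx": 0, "dy": 0, "dz": 0, "roll": 5.5, "jaw": -1},
  {"dx": 30, "dy": -8, "dz": 0, "roll": 0, "jaw": -1},
  {"dx": 40, "dy": -10, "dz": 0, "roll": 0, "jaw": -1},
  {"dx": 40, "dy": -10, "dz": 0, "roll": 0, "jaw": -1},
  {"dx": 40, "dy": -10, "dz": 0, "roll": 0, "jaw": -1},
  {"dx": 40, "dy": -10, "dz": 0, "roll": 0, "jaw": -1},
  {"dx": 40, "dy": -10, "dz": 0, "roll": 0, "jaw": -1},
  {"dx": 40, "dy": -10, "dz": 0, "roll": 0, "jaw": -1},
  {"dx": 40, "dy": -10, "dz": 0, "roll": 0, "jaw": -1},
  {"dx": 40, "dy": -10, "dz": 0, "roll": 0, "jaw": -1},
  {"dx": 40, "dy": -10, "dz": 0, "roll": 0, "jaw": -1},
])

```text
time_s: 1.15
ee_pos: [0.5301, -0.3511, 0.2054]
eef_rot: [-3.141, 0.0, 0.189]
force: [-0.1, -0.6, -0.1]
grip_width: 0.0942
grip_force: 0.0
```

Request:
send_rows([
  {"dx": 40, "dy": -10, "dz": 0, "roll": 0, "jaw": -1},
  {"dx": 40, "dy": -12, "dz": 0, "roll": 0, "jaw": -1},
  {"dx": 15, "dy": -5, "dz": 0, "roll": 0, "jaw": -1},
  {"dx": 0, "dy": 0, "dz": 0, "roll": 0, "jaw": -1},
  {"dx": 0, "dy": 0, "dz": 0, "roll": 0, "jaw": -1},
])

```text
time_s: 1.57
ee_pos: [0.6167, -0.3077, 0.2047]
eef_rot: [-3.141, 0.001, 0.19]
force: [-1.0, -0.9, -0.3]
grip_width: 0.0948
grip_force: 0.0
```

```bash
cat > wb.py <<'E'
from h import *
c=snap('wrist','w2.png'); X=cloud(c); np.save('w2.npy',X); o=get_obs(); print(o['ee_pos'],o['eef_rot'],o['time_s'])
P=X.reshape(-1,3);P=P[np.isfinite(P).all(1)]
a=np.radians(10.85); ex=np.array([np.cos(a),np.sin(a)]); ey=np.array([-ex[1],ex[0]])
b0=np.array([.6212,-.305]);ds=(P[:,:2]-b0)@ex;dt=(P[:,:2]-b0)@ey
print('tcp off', (o['ee_pos'][:2]-b0)@ex*1e3,(o['ee_pos'][:2]-b0)@ey*1e3)
m=(abs(ds)<.045)&(abs(dt)<.02)&(P[:,2]>.15)&(P[:,2]<.18)
print(m.sum()); k,cc=np.polyfit(ds[m],dt[m],1);print(np.degrees(k),cc*1e3,np.percentile(dt[m],[3,97])*1e3,np.percentile(P[m,2],[5,50,95]))
m=(abs(ds)<.08)&(abs(dt)<.02)&(P[:,2]>.15)&(P[:,2]<.18); print(np.percentile(ds[m],[1,99])*1e3)
E
python3 wb.py
```

```text
[ 0.61599023 -0.30855306  0.20503982] [-3.14121196e+00  6.64659788e-04  1.89090853e-01] 1.6167
tcp off -5.785460445362309 -2.508867760321162
1879
0.09004285776171514 0.8594062018365015 [-4.67703246  6.44036678] [0.16345539 0.16654898 0.16812079]
[-58.19968561  63.78866132]
```

View pics/w2.png

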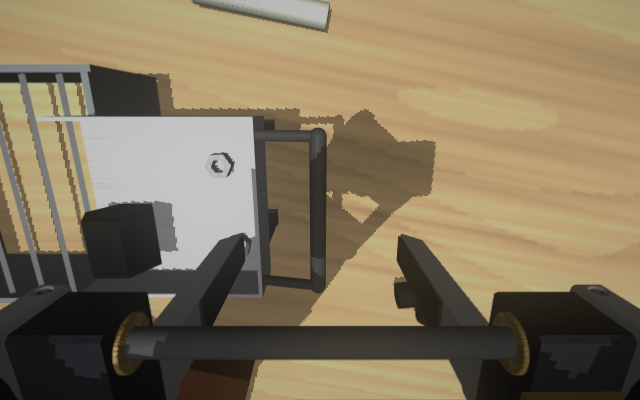

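The wrist view shows the bar at column 318 (rows 130–285), a nut at (220,165), the coupler at (122,240), and that fully open fingers would straddle the tray wall at column 262. So I'll half close before descending.

Request:
send_rows([
  {"dx": 4, "dy": -1.7, "dz": 0, "roll": 0, "jaw": 0.2},
  {"dx": 4, "dy": -1.7, "dz": 0, "roll": 0, "jaw": 0.2},
  {"dx": 0, "dy": 0, "dz": 0, "roll": 0, "jaw": 0.2},
  {"dx": 0, "dy": 0, "dz": 0, "roll": 0, "jaw": 0.2},
  {"dx": 0, "dy": 0, "dz": 0, "roll": 0, "jaw": 0.2},
  {"dx": 0, "dy": 0, "dz": 0, "roll": 0, "jaw": 0.2},
])

```text
time_s: 2.12
ee_pos: [0.6233, -0.3042, 0.2055]
eef_rot: [3.142, -0.0, 0.188]
force: [0.5, -0.3, -0.1]
grip_width: 0.0572
grip_force: 0.0
```

Request:
send_rows([
  {"dx": 0, "dy": 0, "dz": 10, "roll": 0, "jaw": 0.2},
  {"dx": 0, "dy": 0, "dz": 15, "roll": 0, "jaw": 0.2},
  {"dx": 0, "dy": 0, "dz": 15, "roll": 0, "jaw": 0.2},
  {"dx": 0, "dy": 0, "dz": 15, "roll": 0, "jaw": 0.2},
  {"dx": 0, "dy": 0, "dz": 8, "roll": 0, "jaw": 0.2},
  {"dx": 0, "dy": 0, "dz": 0, "roll": 0, "jaw": 0.2},
])

```text
time_s: 2.62
ee_pos: [0.6227, -0.3037, 0.1398]
eef_rot: [-3.139, 0.003, 0.189]
force: [-0.5, -0.4, 0.6]
grip_width: 0.0375
grip_force: 0.0
```

Request:
send_rows([
  {"dx": 0, "dy": 0, "dz": 0, "roll": 0, "jaw": 1},
  {"dx": 0, "dy": 0, "dz": 0, "roll": 0, "jaw": 1},
  {"dx": 0, "dy": 0, "dz": 0, "roll": 0, "jaw": 1},
  {"dx": 0, "dy": 0, "dz": 0, "roll": 0, "jaw": 1},
  {"dx": 0, "dy": 0, "dz": 0, "roll": 0, "jaw": 1},
  {"dx": 0, "dy": 0, "dz": 0, "roll": 0, "jaw": 1},
], force=20)

```text
time_s: 3.12
ee_pos: [0.6237, -0.304, 0.1431]
eef_rot: [3.141, -0.001, 0.189]
force: [-0.9, 1.5, 3.7]
grip_width: 0.0113
grip_force: 20.0
```

Request:
send_rows([
  {"dx": 0, "dy": -1.6, "dz": -5.8, "roll": 0, "jaw": 1},
  {"dx": 0, "dy": -1.6, "dz": -5.8, "roll": 0, "jaw": 1},
  {"dx": 0, "dy": -1.7, "dz": -5.7, "roll": 0, "jaw": 1},
  {"dx": 0, "dy": -2.1, "dz": -5.6, "roll": 0, "jaw": 1},
  {"dx": 0, "dy": -2.1, "dz": -5.6, "roll": 0, "jaw": 1},
  {"dx": 0, "dy": -2.1, "dz": -5.7, "roll": 0, "jaw": 1},
  {"dx": 0, "dy": -2.6, "dz": -5.4, "roll": 0, "jaw": 1},
  {"dx": 0, "dy": -2.6, "dz": -5.4, "roll": 0, "jaw": 1},
  {"dx": 0, "dy": -2.7, "dz": -5.4, "roll": 0, "jaw": 1},
  {"dx": 0, "dy": -3.1, "dz": -5.1, "roll": 0, "jaw": 1},
  {"dx": 0, "dy": -3.1, "dz": -5.1, "roll": 0, "jaw": 1},
  {"dx": 0, "dy": -3.1, "dz": -5.2, "roll": 0, "jaw": 1},
])

```text
time_s: 4.12
ee_pos: [0.6184, -0.277, 0.2095]
eef_rot: [3.139, -0.002, 0.188]
force: [3.7, -6.7, 0.5]
grip_width: 0.0111
grip_force: 20.0
```

```bash
python3 - <<'E'
from h import *
o=get_obs(); print(o['ee_pos'],o['force'],o['grip_width'])
snap('side','s1.png')
E
```

```text
[ 0.61844411 -0.27700686  0.20948559] [ 3.73570696 -6.67077097  0.53481207] 0.011054291094461762
```

View pics/s1.png

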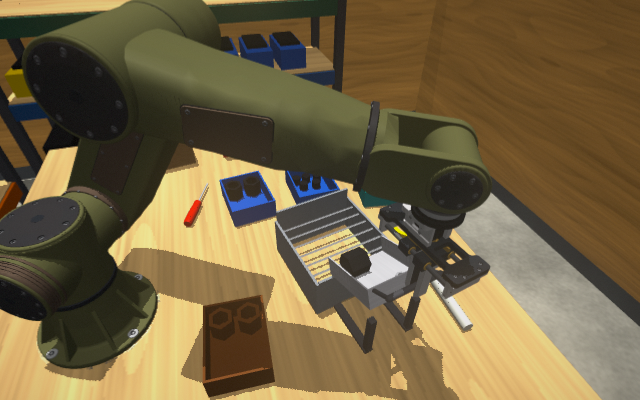

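The tray is tilted about 0.36 rad with the bar held at (415,290), and the coupler is still in the tray at (355,262). The wrist force is small, so the lift goes on.

Request:
send_rows([
  {"dx": 0, "dy": -3.5, "dz": -4.8, "roll": 0, "jaw": 1},
  {"dx": 0, "dy": -3.5, "dz": -4.8, "roll": 0, "jaw": 1},
  {"dx": 0, "dy": -3.6, "dz": -4.9, "roll": 0, "jaw": 1},
  {"dx": 0, "dy": -4, "dz": -4.5, "roll": 0, "jaw": 1},
  {"dx": 0, "dy": -4, "dz": -4.5, "roll": 0, "jaw": 1},
  {"dx": 0, "dy": -3.9, "dz": -4.5, "roll": 0, "jaw": 1},
  {"dx": 0, "dy": -4.3, "dz": -4.1, "roll": 0, "jaw": 1},
  {"dx": 0, "dy": -4.3, "dz": -4.1, "roll": 0, "jaw": 1},
  {"dx": 0, "dy": -4.4, "dz": -4.2, "roll": 0, "jaw": 1},
  {"dx": 0, "dy": -4.7, "dz": -3.7, "roll": 0, "jaw": 1},
  {"dx": 0, "dy": -4.7, "dz": -3.7, "roll": 0, "jaw": 1},
  {"dx": 0, "dy": -4.8, "dz": -3.7, "roll": 0, "jaw": 1},
])

```text
time_s: 5.17
ee_pos: [0.6093, -0.229, 0.2623]
eef_rot: [3.136, -0.004, 0.187]
force: [4.0, -10.5, 9.0]
grip_width: 0.0112
grip_force: 20.0
```

Request:
send_rows([
  {"dx": 0, "dy": -5, "dz": -3.3, "roll": 0, "jaw": 1},
  {"dx": 0, "dy": -5, "dz": -3.3, "roll": 0, "jaw": 1},
  {"dx": 0, "dy": -5, "dz": -3.3, "roll": 0, "jaw": 1},
  {"dx": 0, "dy": -5.3, "dz": -2.8, "roll": 0, "jaw": 1},
  {"dx": 0, "dy": -5.3, "dz": -2.8, "roll": 0, "jaw": 1},
  {"dx": 0, "dy": -5.3, "dz": -2.8, "roll": 0, "jaw": 1},
  {"dx": 0, "dy": -5.5, "dz": -2.3, "roll": 0, "jaw": 1},
  {"dx": 0, "dy": -5.5, "dz": -2.3, "roll": 0, "jaw": 1},
  {"dx": 0, "dy": -5.5, "dz": -2.3, "roll": 0, "jaw": 1},
  {"dx": 0, "dy": -5.7, "dz": -1.8, "roll": 0, "jaw": 1},
  {"dx": 0, "dy": -5.7, "dz": -1.8, "roll": 0, "jaw": 1},
  {"dx": 0, "dy": -5.7, "dz": -1.8, "roll": 0, "jaw": 1},
])

```text
time_s: 6.17
ee_pos: [0.5969, -0.1643, 0.292]
eef_rot: [3.139, -0.002, 0.188]
force: [2.4, -2.5, 4.6]
grip_width: 0.0114
grip_force: 20.0
```

Request:
send_rows([
  {"dx": 0, "dy": -5.8, "dz": -1.4, "roll": 0, "jaw": 1},
  {"dx": 0, "dy": -5.8, "dz": -1.4, "roll": 0, "jaw": 1},
  {"dx": 0, "dy": 0, "dz": 0, "roll": 0, "jaw": 1},
  {"dx": 0, "dy": 0, "dz": 0, "roll": 0, "jaw": 1},
  {"dx": 0, "dy": 0, "dz": 0, "roll": 0, "jaw": 1},
  {"dx": 0, "dy": 0, "dz": 0, "roll": 0, "jaw": 1},
  {"dx": 0, "dy": 0, "dz": 0, "roll": 0, "jaw": 1},
  {"dx": 0, "dy": 0, "dz": 0, "roll": 0, "jaw": 1},
  {"dx": 0, "dy": 0, "dz": 0, "roll": 0, "jaw": 1},
  {"dx": 0, "dy": 0, "dz": 0, "roll": 0, "jaw": 1},
])

```text
time_s: 7.0
ee_pos: [0.5948, -0.153, 0.2944]
eef_rot: [3.14, -0.002, 0.189]
force: [1.0, -2.6, 7.0]
grip_width: 0.0112
grip_force: 20.0
```

```bash
python3 - <<'E'
from h import *
o=get_obs(); print(o['ee_pos'],o['force'],o['grip_width'])
a=snap('side')['frame'];np.save('side2.npy',cloud(snap('top')))
cv2.imwrite('pics/s2.png',cv2.resize(a[150:380,240:560,::-1],None,fx=2,fy=2))
E
```

```text
[ 0.59476518 -0.15298648  0.29438599] [ 0.95836189 -2.6256508   6.97981464] 0.011199175232640642
```

View pics/s2.png

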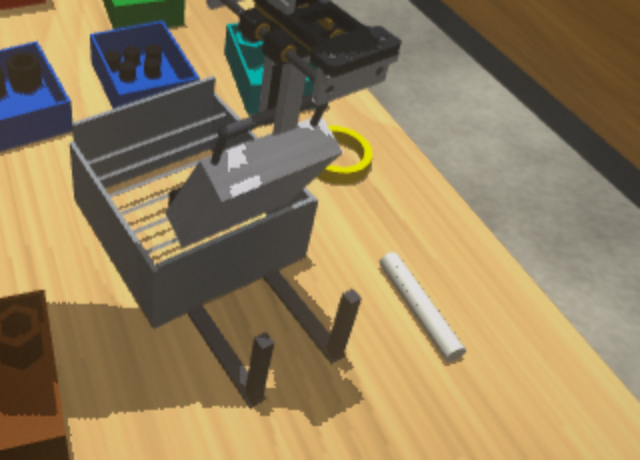

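The tray stands near 1.14 rad and the coupler shows a little at (175,195) on the grate. I'll lower the tray along the same arc.

Request:
send_rows([
  {"dx": 0, "dy": 5.8, "dz": 1.4, "roll": 0, "jaw": 1},
  {"dx": 0, "dy": 5.8, "dz": 1.4, "roll": 0, "jaw": 1},
  {"dx": 0, "dy": 8.6, "dz": 2.7, "roll": 0, "jaw": 1},
  {"dx": 0, "dy": 8.5, "dz": 2.7, "roll": 0, "jaw": 1},
  {"dx": 0, "dy": 8.3, "dz": 3.4, "roll": 0, "jaw": 1},
  {"dx": 0, "dy": 8.2, "dz": 3.5, "roll": 0, "jaw": 1},
  {"dx": 0, "dy": 8, "dz": 4.2, "roll": 0, "jaw": 1},
  {"dx": 0, "dy": 7.9, "dz": 4.2, "roll": 0, "jaw": 1},
  {"dx": 0, "dy": 7.5, "dz": 4.9, "roll": 0, "jaw": 1},
  {"dx": 0, "dy": 7.5, "dz": 5, "roll": 0, "jaw": 1},
  {"dx": 0, "dy": 7.1, "dz": 5.5, "roll": 0, "jaw": 1},
  {"dx": 0, "dy": 7.1, "dz": 5.6, "roll": 0, "jaw": 1},
])

```text
time_s: 8.1
ee_pos: [0.6114, -0.2418, 0.2476]
eef_rot: [-3.141, 0.001, 0.189]
force: [0.0, 1.1, -0.6]
grip_width: 0.011
grip_force: 20.0
```

Request:
send_rows([
  {"dx": 0, "dy": 6.5, "dz": 6.2, "roll": 0, "jaw": 1},
  {"dx": 0, "dy": 6.5, "dz": 6.2, "roll": 0, "jaw": 1},
  {"dx": 0, "dy": 6, "dz": 6.7, "roll": 0, "jaw": 1},
  {"dx": 0, "dy": 5.9, "dz": 6.8, "roll": 0, "jaw": 1},
  {"dx": 0, "dy": 5.3, "dz": 7.2, "roll": 0, "jaw": 1},
  {"dx": 0, "dy": 5.3, "dz": 7.3, "roll": 0, "jaw": 1},
  {"dx": 0, "dy": 4.7, "dz": 7.7, "roll": 0, "jaw": 1},
  {"dx": 0, "dy": 4.6, "dz": 7.7, "roll": 0, "jaw": 1},
  {"dx": 0, "dy": 4, "dz": 8.1, "roll": 0, "jaw": 1},
  {"dx": 0, "dy": 3.9, "dz": 8.1, "roll": 0, "jaw": 1},
  {"dx": 0, "dy": 0, "dz": 0, "roll": 0, "jaw": 1},
])

```text
time_s: 9.02
ee_pos: [0.6214, -0.2938, 0.1746]
eef_rot: [-3.141, 0.0, 0.188]
force: [-1.0, -2.8, -0.6]
grip_width: 0.011
grip_force: 20.0
```

Request:
send_rows([
  {"dx": 0, "dy": 3.2, "dz": 8.4, "roll": 0, "jaw": 1},
  {"dx": 0, "dy": 3.1, "dz": 8.5, "roll": 0, "jaw": 1},
  {"dx": 0, "dy": 2.5, "dz": 8.6, "roll": 0, "jaw": 1},
  {"dx": 0, "dy": 2.4, "dz": 8.2, "roll": 0, "jaw": 1},
  {"dx": 0, "dy": 0, "dz": 0, "roll": 0, "jaw": 1},
  {"dx": 0, "dy": 0, "dz": 0, "roll": 0, "jaw": 1},
])

```text
time_s: 9.52
ee_pos: [0.6235, -0.3037, 0.1419]
eef_rot: [-3.141, 0.0, 0.189]
force: [-0.1, 1.2, -3.4]
grip_width: 0.0114
grip_force: 20.0
```

Request:
send_rows([
  {"dx": 0, "dy": 0, "dz": 0, "roll": 0, "jaw": 0.2},
  {"dx": 0, "dy": 0, "dz": 0, "roll": 0, "jaw": 0.2},
  {"dx": 0, "dy": 0, "dz": 0, "roll": 0, "jaw": 0.2},
  {"dx": 0, "dy": 0, "dz": 0, "roll": 0, "jaw": 0.2},
  {"dx": 0, "dy": 0, "dz": -10, "roll": 0, "jaw": 0.2},
  {"dx": 0, "dy": 0, "dz": -30, "roll": 0, "jaw": 0.2},
  {"dx": 0, "dy": 0, "dz": -40, "roll": 0, "jaw": 0},
  {"dx": 0, "dy": 0, "dz": -40, "roll": 0, "jaw": -1},
  {"dx": 0, "dy": -20, "dz": -20, "roll": 0, "jaw": -1},
  {"dx": 0, "dy": -20, "dz": 0, "roll": 0, "jaw": -1},
  {"dx": 0, "dy": 0, "dz": 0, "roll": 0, "jaw": -1},
])

```text
time_s: 10.43
ee_pos: [0.6163, -0.2623, 0.2862]
eef_rot: [3.139, -0.004, 0.191]
force: [-0.1, 0.0, -1.3]
grip_width: 0.0675
grip_force: 0.0
```

```bash
python3 - <<'E'
from h import *
o=get_obs(); print(o['time_s'],o['ee_pos'],o['force'],o['grip_width'])
a=snap('side');b=snap('wrist');t=snap('top')
for n,c in(('sd',a),('wr',b),('tp',t)): np.save(n+'.npy',cloud(c))
A=cv2.resize(a['frame'][170:360,250:470,::-1],(463,400)); T=cv2.resize(t['frame'][140:260,300:480,::-1],(480,320))
out=np.zeros((600,800,3),np.uint8)
out[:300,:400]=cv2.resize(A,(400,300)); out[:300,400:]=cv2.resize(T,(400,300)); out[300:,:480]=cv2.resize(b['frame'][...,::-1],(480,300))
cv2.imwrite('pics/c3.png',out)
E
```

```text
10.4333 [ 0.61626365 -0.26230826  0.28624264] [-0.14363151  0.02106195 -1.29545706] 0.06750561270987464
```

View pics/c3.png

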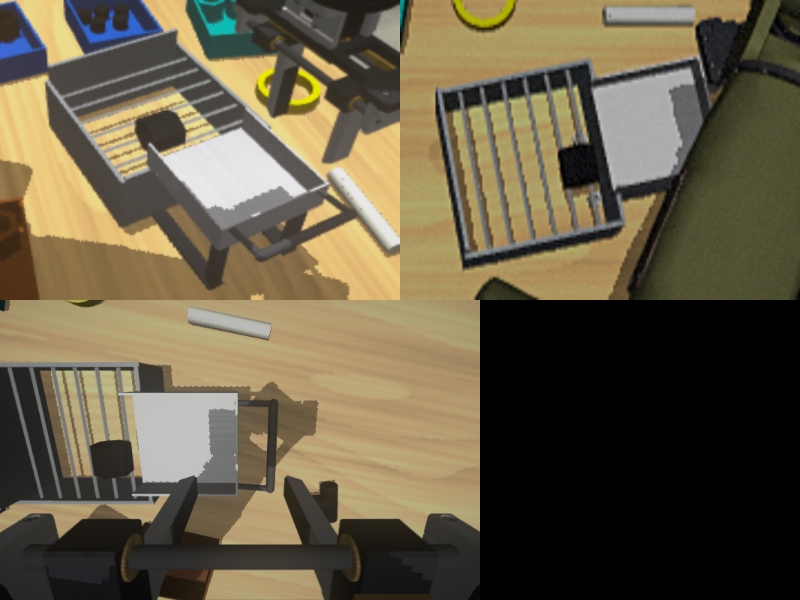

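The tray is down and empty, the coupler lies on the grate beside the tray lip, and one nut is visible in the box at (595,198) in the top crop. Next I'll measure the coupler and look for the second nut.

```bash
cat > m3.py <<'E'
from h import *
a=np.radians(10.85); ex=np.array([np.cos(a),np.sin(a)]); ey=np.array([-ex[1],ex[0]]); c0=np.array([.5672,-.0089])
for n in('tp','sd','wr'):
  X=np.load(n+'.npy'); P=X.reshape(-1,3); s=(P[:,:2]-c0)@ex*1e3; t=(P[:,:2]-c0)@ey*1e3; z=P[:,2]*1e3
  m=(abs(s)<95)&(t>-100)&(t<95)&(z>118)&(z<175)
  r=cv2.minAreaRect(np.c_[s[m],t[m]].astype(np.float32)); print(n,m.sum(),r,'z',np.percentile(z[m],[5,50,95,99]))
  mt=m&(z>np.percentile(z[m],95)-5); print('  top face',mt.sum(),cv2.minAreaRect(np.c_[s[mt],t[mt]].astype(np.float32)),np.percentile(s[mt],[2,98]),np.percentile(t[mt],[2,98]))
  b=(abs(s)<104)&(abs(t)<108)&(z>3)&(z<25); idx=np.nonzero(b)[0]
  print('  low pts',b.sum(),[(i%640,i//640,int(s[i]),int(t[i]),int(z[i])) for i in idx[:40:2]])
E
python3 m3.py
python3 - <<'E'
from h import *
f=snap('wrist')['frame'];t=snap('top')['frame']
o=np.zeros((400,800,3),np.uint8)
o[:,:400]=cv2.resize(f[130:260,40:200,::-1],(400,400)[::1]);o[:,400:]=cv2.resize(t[190:240,360:410,::-1],(400,400),interpolation=cv2.INTER_CUBIC)
cv2.imwrite('pics/c4.png',o)
E
```

```text
tp 247 ((-29.324254989624023, -63.457279205322266), (49.26972198486328, 47.257476806640625), 88.43382263183594) z [127.07656773 138.25002509 146.16382207 148.93810987]
  top face 67 ((-32.18824768066406, -64.82966613769531), (27.78986167907715, 44.49690628051758), 77.09415435791016) [-51.89072905  -9.69324391] [-77.08442292 -50.59031978]
  low pts 2045 [(np.int64(377), np.int64(173), 103, -98, 23), (np.int64(372), np.int64(174), 103, -80, 24), (np.int64(374), np.int64(174), 101, -87, 23), (np.int64(378), np.int64(174), 102, -103, 9), (np.int64(380), np.int64(174), 98, -107, 20), (np.int64(369), np.int64(175), 102, -70, 20), (np.int64(372), np.int64(175), 103, -82, 8), (np.int64(374), np.int64(175), 102, -89, 6), (np.int64(379), np.int64(175), 100, -107, 3), (np.int64(364), np.int64(176), 102, -52, 18), (np.int64(368), np.int64(176), 103, -68, 6), (np.int64(371), np.int64(176), 102, -79, 3), (np.int64(373), np.int64(176), 100, -85, 4), (np.int64(375), np.int64(176), 99, -92, 5), (np.int64(379), np.int64(176), 95, -104, 10), (np.int64(358), np.int64(177), 103, -32, 18), (np.int64(360),
[... 1925 characters left out ...]
 np.int64(94), 103, 100, 5), (np.int64(61), np.int64(94), 103, 98, 4), (np.int64(63), np.int64(94), 103, 93, 7), (np.int64(65), np.int64(94), 103, 91, 6), (np.int64(67), np.int64(94), 103, 87, 7), (np.int64(75), np.int64(94), 103, 78, 5), (np.int64(77), np.int64(94), 103, 74, 6), (np.int64(79), np.int64(94), 103, 71, 6), (np.int64(81), np.int64(94), 103, 69, 6), (np.int64(83), np.int64(94), 103, 66, 6), (np.int64(85), np.int64(94), 103, 65, 4), (np.int64(87), np.int64(94), 103, 61, 5), (np.int64(89), np.int64(94), 103, 59, 4), (np.int64(91), np.int64(94), 103, 55, 6), (np.int64(93), np.int64(94), 103, 53, 5), (np.int64(95), np.int64(94), 103, 49, 6), (np.int64(97), np.int64(94), 103, 47, 6)]
```

View pics/c4.png

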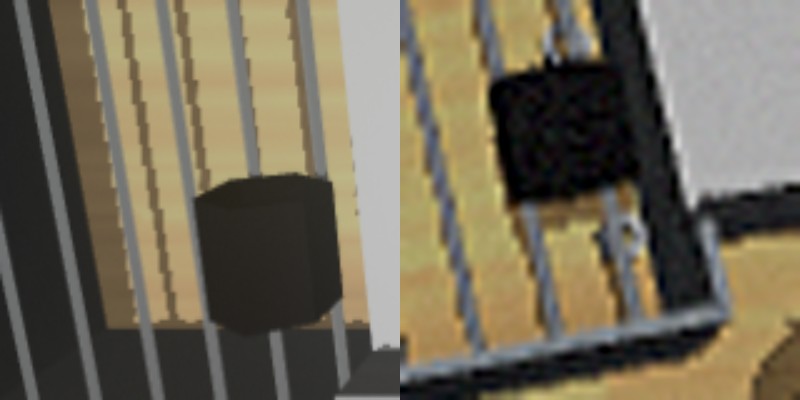

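Both nuts show beneath the bars, at (570,40) and (620,240) in the right crop. The coupler lies bore along the bars at sorter (-29,-64.5) mm with its top at 146 mm. I'll check the nut heights from depth while turning the tool 90° for an end-face grip.

Request:
send_rows([
  {"dx": 0, "dy": 0, "dz": 0, "roll": -7, "jaw": -1},
  {"dx": 0, "dy": 0, "dz": 0, "roll": -7, "jaw": -1},
  {"dx": 0, "dy": 0, "dz": 0, "roll": -7, "jaw": -1},
  {"dx": 0, "dy": 0, "dz": 0, "roll": -7, "jaw": -1},
  {"dx": 0, "dy": 0, "dz": 0, "roll": -7, "jaw": -1},
  {"dx": 0, "dy": 0, "dz": 0, "roll": -7, "jaw": -1},
  {"dx": 0, "dy": 0, "dz": 0, "roll": -7, "jaw": -1},
  {"dx": 0, "dy": 0, "dz": 0, "roll": -7, "jaw": -1},
  {"dx": 0, "dy": 0, "dz": 0, "roll": -7, "jaw": -1},
  {"dx": 0, "dy": 0, "dz": 0, "roll": -7, "jaw": -1},
  {"dx": 0, "dy": 0, "dz": 0, "roll": -7, "jaw": -1},
  {"dx": 0, "dy": 0, "dz": 0, "roll": -7, "jaw": -1},
])

```text
time_s: 11.68
ee_pos: [0.6159, -0.2655, 0.2822]
eef_rot: [-3.141, -0.001, 1.66]
force: [0.2, -0.5, 0.4]
grip_width: 0.0939
grip_force: 0.0
```

Request:
send_rows([
  {"dx": 0, "dy": 0, "dz": 0, "roll": -6, "jaw": -1},
  {"dx": 15, "dy": -2, "dz": 0, "roll": 0, "jaw": -1},
  {"dx": 30, "dy": -5, "dz": 0, "roll": 0, "jaw": -1},
  {"dx": 35, "dy": -5, "dz": 0, "roll": 0, "jaw": -1},
  {"dx": 35, "dy": -5, "dz": 0, "roll": 0, "jaw": -1},
  {"dx": 35, "dy": -5, "dz": 10, "roll": 0, "jaw": -1},
  {"dx": 29, "dy": -5, "dz": 20, "roll": 0, "jaw": -1},
  {"dx": 15, "dy": -2.5, "dz": 20, "roll": 0, "jaw": -1},
  {"dx": 0, "dy": 0, "dz": 20, "roll": 0, "jaw": -1},
  {"dx": 0, "dy": 0, "dz": 0, "roll": 0, "jaw": -1},
  {"dx": 0, "dy": 0, "dz": 0, "roll": 0, "jaw": -1},
])

```text
time_s: 12.6
ee_pos: [0.5505, -0.0802, 0.2126]
eef_rot: [-3.14, -0.001, 1.759]
force: [-0.3, 0.4, 1.1]
grip_width: 0.0942
grip_force: 0.0
```

```bash
python3 - <<'E'
from h import *
a=np.radians(10.85); ex=np.array([np.cos(a),np.sin(a)]); ey=np.array([-ex[1],ex[0]]); c0=np.array([.5672,-.0089])
T=np.load('tp.npy')
for u,v in[(381,195),(387,220)]:
  q=T[v-2:v+3,u-2:u+3].reshape(-1,3); print('nut z',np.sort((q[:,2]*1e3).astype(int)), (np.median(q[:,:2],0)-c0)@np.c_[ex,ey])
o=get_obs(); print(o['time_s'],o['ee_pos'],o['eef_rot'],o['grip_width'],'st',(o['ee_pos'][:2]-c0)@ex,(o['ee_pos'][:2]-c0)@ey)
c=snap('wrist'); X=cloud(c); P=X.reshape(-1,3); s=(P[:,:2]-c0)@ex*1e3; t=(P[:,:2]-c0)@ey*1e3; z=P[:,2]*1e3
m=(abs(s)<95)&(t>-100)&(t<95)&(z>118)&(z<155)
print(m.sum(),cv2.minAreaRect(np.c_[s[m],t[m]].astype(np.float32)),np.percentile(s[m],[2,98]),np.percentile(t[m],[2,98]))
f=cv2.resize(c['frame'][...,::-1],None,fx=1,fy=1); cv2.imwrite('pics/w5.png',f)
E
```

```text
nut z [  5   5   5   7  11  13  13  15  15  16  16  17  18  19  93  93  95  96
  96  99 100 103 106 135 140] [ 0.0219941  -0.08774257]
nut z [-9223372036854775808                    1                    2
                    6                    8                   10
                   12                   13                   13
                   14                   15                   15
                   15                   18                   20
                   92                   93                   95
                   96                   96                   97
                   98                   98                  100
                  100] [nan nan]
12.6 [ 0.55052025 -0.0802264   0.21263201] [-3.13992649e+00 -6.02249695e-04  1.75909548e+00] 0.09420182263703722 st -0.02980794624600705 -0.06691155437446507
3157 ((-28.575448989868164, -64.06260681152344), (48.56404495239258, 46.136802673339844), 88.66876220703125) [-50.64671972  -6.36171353] [-86.6428539  -39.99156607]<stdin>:5: RuntimeWarning: invalid value encountered in cast
```

View pics/w5.png

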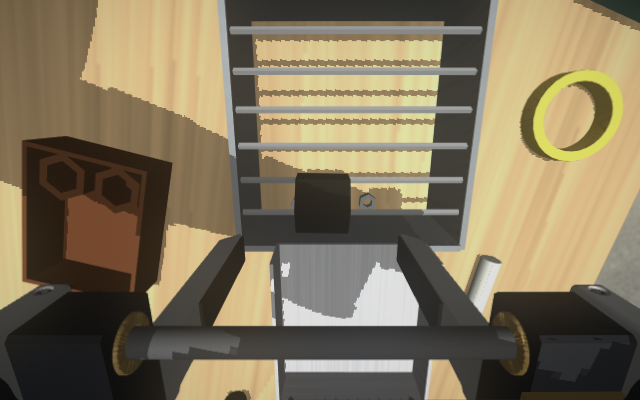

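Both nuts are at about 15 mm height in the box. The wrist view shows the coupler at (322,203) between the fingers and one nut below the grate at (367,200). I'll descend and grip.

Request:
send_rows([
  {"dx": 2.5, "dy": 1, "dz": 15, "roll": 0, "jaw": -1},
  {"dx": 0, "dy": 0, "dz": 20, "roll": 0, "jaw": -1},
  {"dx": 0, "dy": 0, "dz": 20, "roll": 0, "jaw": -1},
  {"dx": 0, "dy": 0, "dz": 20, "roll": 0, "jaw": -1},
  {"dx": 0, "dy": 0, "dz": 15, "roll": 0, "jaw": -1},
  {"dx": 0, "dy": 0, "dz": 10, "roll": 0, "jaw": -1},
  {"dx": 0, "dy": 0, "dz": 6, "roll": 0, "jaw": -1},
  {"dx": 0, "dy": 0, "dz": 0, "roll": 0, "jaw": -1},
])

```text
time_s: 13.32
ee_pos: [0.5512, -0.0775, 0.1067]
eef_rot: [-3.141, -0.0, 1.759]
force: [-1.0, -0.7, -0.4]
grip_width: 0.0938
grip_force: 0.0
```

Request:
send_rows([
  {"dx": 0, "dy": 0, "dz": 0, "roll": 0, "jaw": 1},
  {"dx": 0, "dy": 0, "dz": 0, "roll": 0, "jaw": 1},
  {"dx": 0, "dy": 0, "dz": 0, "roll": 0, "jaw": 1},
  {"dx": 0, "dy": 0, "dz": 0, "roll": 0, "jaw": 1},
  {"dx": 0, "dy": 0, "dz": 0, "roll": 0, "jaw": 1},
  {"dx": 0, "dy": 0, "dz": 0, "roll": 0, "jaw": 1},
  {"dx": 0, "dy": 0, "dz": 0, "roll": 0, "jaw": 1},
  {"dx": 0, "dy": 0, "dz": 0, "roll": 0, "jaw": 1},
  {"dx": 0, "dy": 0, "dz": 0, "roll": 0, "jaw": 1},
  {"dx": 0, "dy": 0, "dz": 0, "roll": 0, "jaw": 1},
], force=25)

```text
time_s: 14.15
ee_pos: [0.5511, -0.0771, 0.107]
eef_rot: [3.142, 0.0, 1.76]
force: [-0.2, 0.2, 0.7]
grip_width: 0.046
grip_force: 24.9
```

Request:
send_rows([
  {"dx": 0, "dy": 0, "dz": -5, "roll": 0, "jaw": 1},
  {"dx": 0, "dy": 0, "dz": -15, "roll": 0, "jaw": 1},
  {"dx": 0, "dy": 0, "dz": -25, "roll": 0, "jaw": 1},
  {"dx": 0, "dy": 0, "dz": -30, "roll": 0, "jaw": 1},
  {"dx": 0, "dy": 0, "dz": -30, "roll": 0, "jaw": 1},
  {"dx": 0, "dy": 0, "dz": -20, "roll": 0, "jaw": 1},
  {"dx": 10, "dy": 0, "dz": -15, "roll": 0, "jaw": 1},
  {"dx": 20, "dy": -5, "dz": -10, "roll": 0, "jaw": 1},
  {"dx": 30, "dy": -8, "dz": 0, "roll": 0, "jaw": 1},
  {"dx": 30, "dy": -8, "dz": 0, "roll": 0, "jaw": 1},
  {"dx": 30, "dy": -8, "dz": 0, "roll": 0, "jaw": 1},
  {"dx": 30, "dy": -8, "dz": 0, "roll": 0, "jaw": 1},
])

```text
time_s: 15.15
ee_pos: [0.4857, 0.0644, 0.2573]
eef_rot: [3.141, 0.0, 1.759]
force: [0.9, 0.3, -2.2]
grip_width: 0.0454
grip_force: 24.9
```

Request:
send_rows([
  {"dx": 30, "dy": -8, "dz": 0, "roll": 0, "jaw": 1},
  {"dx": 30, "dy": -8, "dz": 0, "roll": 0, "jaw": 1},
  {"dx": 30, "dy": -8, "dz": 0, "roll": 0, "jaw": 1},
  {"dx": 30, "dy": -8, "dz": 0, "roll": 0, "jaw": 1},
  {"dx": 30, "dy": -8, "dz": 0, "roll": 0, "jaw": 1},
  {"dx": 30, "dy": -8, "dz": 0, "roll": 0, "jaw": 1},
  {"dx": 25, "dy": -5, "dz": 0, "roll": 0, "jaw": 1},
  {"dx": 12, "dy": 0, "dz": 0, "roll": 0, "jaw": 1},
  {"dx": 5, "dy": 0, "dz": 0, "roll": 4.2, "jaw": 1},
  {"dx": 0, "dy": 0, "dz": 0, "roll": 0, "jaw": 1},
  {"dx": 0, "dy": 0, "dz": 0, "roll": 0, "jaw": 1},
])

```text
time_s: 16.07
ee_pos: [0.3931, 0.2711, 0.257]
eef_rot: [-3.142, 0.0, 1.688]
force: [0.5, -0.1, -1.5]
grip_width: 0.0457
grip_force: 24.9
```

```bash
python3 - <<'E'
from h import *
o=get_obs(); p=o['ee_pos']; y=o['eef_rot'][2]; print(o['time_s'],p,o['eef_rot'],o['grip_width'],o['grip_force'],o['force'])
c=snap('wrist','w6.png'); X=cloud(c); P=X.reshape(-1,3)
m=(P[:,2]>.055)&(P[:,2]<.066)&(abs(P[:,0]-.39)<.1)&(abs(P[:,1]-.3)<.12); r=cv2.minAreaRect((P[m,:2]*1000).astype(np.float32)); print('bin wrist',m.sum(),r)
for n in('top','side'):
  P=np.load(n+'0.npy').reshape(-1,3)
  m=(P[:,2]>.057)&(P[:,2]<.064)&(abs(P[:,0]-.39)<.1)&(abs(P[:,1]-.3)<.12); print(n,m.sum(),cv2.minAreaRect((P[m,:2]*1000).astype(np.float32)))
d=np.array([.393,.2716])-p[:2]; print('dx',d@[np.cos(y),np.sin(y)],'dy',d@[np.sin(y),-np.cos(y)])
E
```

```text
16.0667 [0.39307921 0.27113781 0.25701385] [-3.14153014e+00  2.03584466e-04  1.68814707e+00] 0.045740961270508675 24.945764212813675 [ 0.54626183 -0.05695005 -1.49921729]
bin wrist 2036 ((391.0908508300781, 299.25994873046875), (130.46337890625, 170.28082275390625), 6.692012310028076)
top 227 ((389.85015869140625, 299.2294921875), (130.3400115966797, 170.13571166992188), 6.765561580657959)
side 286 ((393.1162109375, 298.2086181640625), (129.91050720214844, 175.91290283203125), 6.578462600708008)
dx 0.0004682879115999271 dy -2.4555265534495672e-05
```

View pics/w6.png

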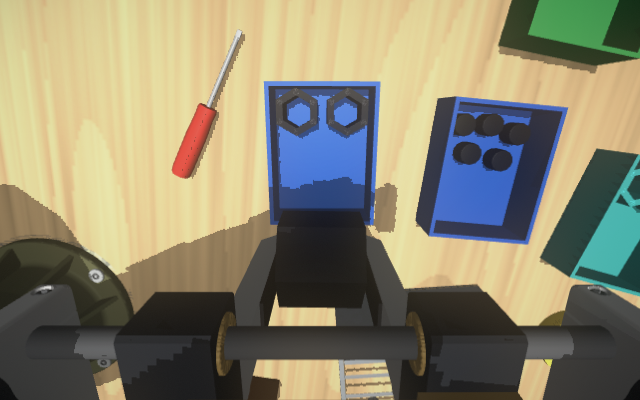

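The coupler is held at (320,265), centred over the bin (265–380, 82–225) with its two couplers at the far end. Descend 243 mm and release.

Request:
send_rows([
  {"dx": 0, "dy": 1, "dz": 15, "roll": 0, "jaw": 1},
  {"dx": 0, "dy": 0, "dz": 30, "roll": 0, "jaw": 1},
  {"dx": 0, "dy": 0, "dz": 35, "roll": 0, "jaw": 1},
  {"dx": 0, "dy": 0, "dz": 35, "roll": 0, "jaw": 1},
  {"dx": 0, "dy": 0, "dz": 30, "roll": 0, "jaw": 1},
  {"dx": 0, "dy": 0, "dz": 30, "roll": 0, "jaw": 1},
  {"dx": 0, "dy": 0, "dz": 25, "roll": 0, "jaw": 1},
  {"dx": 0, "dy": 0, "dz": 20, "roll": 0, "jaw": 1},
  {"dx": 0, "dy": 0, "dz": 12, "roll": 0, "jaw": 1},
  {"dx": 0, "dy": 0, "dz": 6, "roll": 0, "jaw": 1},
  {"dx": 0, "dy": 0, "dz": 4, "roll": 0, "jaw": 1},
  {"dx": 0, "dy": 0, "dz": 0, "roll": 0, "jaw": 1},
])

```text
time_s: 17.12
ee_pos: [0.3942, 0.2713, 0.0159]
eef_rot: [-3.141, -0.0, 1.687]
force: [-5.5, -1.0, 10.8]
grip_width: 0.0456
grip_force: 25.0
```

Request:
send_rows([
  {"dx": 0, "dy": 0, "dz": 0, "roll": 0, "jaw": -0.4},
  {"dx": 0, "dy": 0, "dz": 0, "roll": 0, "jaw": -0.4},
  {"dx": 0, "dy": 0, "dz": 0, "roll": 0, "jaw": -0.4},
  {"dx": 0, "dy": 0, "dz": 0, "roll": 0, "jaw": -0.4},
  {"dx": 0, "dy": 0, "dz": -10, "roll": 0, "jaw": -0.4},
  {"dx": 0, "dy": 0, "dz": -25, "roll": 0, "jaw": -0.4},
  {"dx": 0, "dy": 0, "dz": -35, "roll": 0, "jaw": -0.4},
  {"dx": 0, "dy": 0, "dz": -40, "roll": 0, "jaw": -0.4},
  {"dx": 0, "dy": 0, "dz": -40, "roll": 0, "jaw": -0.4},
  {"dx": 0, "dy": 0, "dz": -30, "roll": 0, "jaw": -0.4},
  {"dx": 0, "dy": 0, "dz": 0, "roll": 0, "jaw": -0.4},
])

```text
time_s: 18.03
ee_pos: [0.3956, 0.2725, 0.2018]
eef_rot: [3.133, -0.004, 1.687]
force: [0.2, 0.6, 0.6]
grip_width: 0.0657
grip_force: 0.0
```

```bash
python3 - <<'E'
from h import *
o=get_obs(); print(o['time_s'],o['ee_pos'],o['grip_width'],o['force'])
c=snap('wrist'); s=snap('side')
out=np.zeros((400,800,3),np.uint8); out[:250,:400]=cv2.resize(c['frame'][...,::-1],(400,250)); out[:,400:]=cv2.resize(s['frame'][140:360,220:440,::-1],(400,400))
cv2.imwrite('pics/f7.png',out)
P=cloud(c).reshape(-1,3);m=(P[:,2]>.035)&(P[:,2]<.057)&(abs(P[:,0]-.393)<.05)&(abs(P[:,1]-.268)<.045)
print(m.sum(),np.median(P[m],0)); X=cloud(s).reshape(-1,3)
d=X-[.5928,-.1432,0]; a=np.radians(10.85); ds=d[:,:2]@[np.cos(a),np.sin(a)]; dt=d[:,:2]@[-np.sin(a),np.cos(a)]
m=(abs(ds)<.05)&(abs(dt+.0)<.08)&(X[:,2]>.1); print('tray floor z',np.nanpercentile(X[m,2],[10,50,90]))
E
```

```text
18.0333 [0.39560958 0.27253255 0.20179342] 0.06572414722694245 [0.20807523 0.63547385 0.62366744]
1977 [0.3937743  0.2865121  0.05284796]
tray floor z [0.11753767 0.11901159 0.12042578]
```

View pics/f7.png

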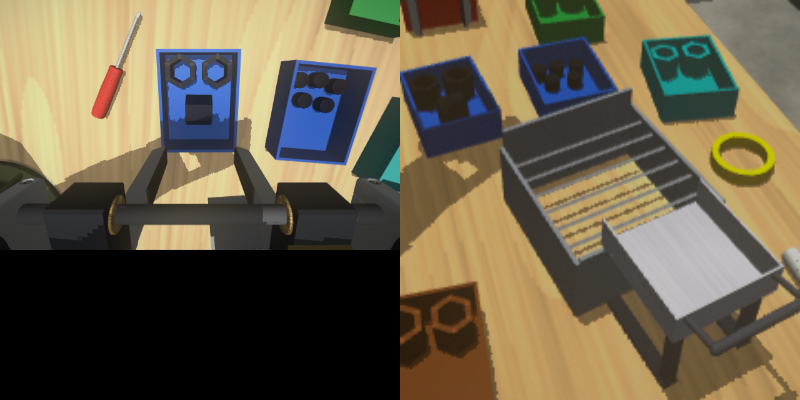

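The coupler stands in the bin at (198,108), clear of the gripper. The grate and tray are empty, and the tray is level with its floor at 119 mm. Handing in.

```bash
python3 -c "
from station import *
print(hand_in())"
```

```text
the job is handed in; nothing more can be done
None
```

The job is handed in, with no verdict returned: the last pictures show the coupler in the correct blue bin and the tray level and empty, and both nuts were seen in the box under the grate before I picked the coupler up, at about 18 s of the 61 s allowed.

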